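# Mount the gauge carriage on the dovetail rail and clamp it

## Task

Lift the gauge carriage by its T handle up and off the two-pronged hook rack, slide it onto the dovetail rail from the rail's open end and push it fully home against the end stop, all without dropping it or setting it down on the bench. Then tighten the clamp knob on its side by turning it clockwise (seen from outside, looking onto the knob) until it stops, so that the carriage stays seated at the stop, and let go. Leave the other things on the bench where they are.

Things in the scene. Friction and masses are not known exactly. Their poses are not given: they have to be found in the camera images.
- carriage: Gauge carriage, bare aluminium, 0.4-0.8 kg, loose. Block 76 mm (x) by 80 mm (y) by 36 mm high with a dovetail groove below along y, a T handle above, a dial gauge on its +x side (to x = 55 mm, 52 mm across), a clamp knob on its -x side (to x = -100 mm). Origin: centre of the underside, z up. It starts hanging upright, crossbar ends on the prongs, knob side towards the robot.
- carriage_bar (a point): Middle of the T handle's crossbar, 112 mm above the carriage's origin, same axes. Crossbar 140 mm long (y), 12 mm wide (x), 14 mm high (105 to 119 mm above the underside), on a middle stem 12 mm (x) by 20 mm (y). The centre of mass lies under it.
- groove (a point): Middle of the groove's flat roof, 20 mm above the carriage's underside, same axes. Groove along y, open at both ends and below: 57 mm wide at the roof, 39 mm at the underside, 2.5 mm wider on each side than the rail; lifting it off the rail by 1 mm takes 0.5 mm of that.
- clamp_knob (a joint): Turn of the clamp knob, rad: 0 to 0.3 (loose) at the start, stop at 1.5, tight from 1.2 on. Grows clockwise as seen from outside, looking onto the knob. About 0.08 N m of friction, no spring: it stays where it is left.
- knob_grip (a point): On the knob's axis, mid wing: black wing 56 mm long (x), 14 mm wide (y: pads close along it), 30 mm high on a 34 mm disc; the point is 10 mm below the wing's outer face. z: the axis, outwards, leaning 30 degrees from vertical to the carriage's -x side. Turns with the knob (tightening: negative about z). At x = -68, z = 43 mm of the carriage.
- rack: Grey hook rack fixed to the bench: base plate 160 by 156 by 12 mm, beam at its +x side (front at x = 64 mm, top 210 mm up), two round prongs of 10 mm diameter running from it to -x at y = -58 and 58 mm, tops 205 mm up. Their ends turn up, ending 18 mm higher, at x = -61 to -47 mm. Nothing above. Origin: on the bench, z up.
- rack_seat (a point): Point midway between the prongs, level with their tops, at x = -20 mm of the rack, same axes; within 7 mm of it the middle of the crossbar's underside rests at the start.
- rail: Steel dovetail rail along its own y, 170 mm long, fixed on a grey base plate 100 by 200 by 12 mm. Dark stop block at its -y end (face at y = -85 mm, 64 mm wide, 74 mm high); open end at y = 85 mm. 52 mm wide at the top (58 mm up), 32 mm wide 22 mm lower. The last 17 mm at the open end taper by 3.5 mm a side and 2 mm at the top. Origin: on the bench under its middle, z up.
- rail_home (a point): Where the carriage's origin must end: block touching the stop, groove roof on the rail's top; 38 mm above the bench, 45 mm from the rail's middle towards the stop; same axes as the rail. Carriage y along rail y, knob side on the rail's -x side, as it hung.
- rail_end (a point): Middle of the rail's top at the open end, 58 mm up; same axes as the rail. The carriage goes on here, moving to -y; it cannot go on from above.
- table: The bench, dark steel top at height 0.
- bearing: Ball bearing ring, 72 mm across, 19 mm high, lying flat between the rack and the rail. A bystander: leave it where it is.
- gear: Dark gear, 86 mm across, 30 mm high, lying flat between the rack and the rail. A bystander: leave it where it is.
- wrench: Open-end wrench, 200 mm long, lying in front of the rail or rack on the robot's side. A bystander: leave it where it is.
- screwdriver: Screwdriver, 200 mm long, lying in front of the rail or rack on the robot's side. A bystander: leave it where it is.
- hammer: Hammer with a black handle, 280 mm long, lying to the robot's right. A bystander: leave it where it is.
- spray_can: Grey spray can, 66 mm across, 190 mm high, standing at the back. A bystander: leave it where it is.
- piston: Aluminium piston, 80 mm across, 58 mm high, standing to the robot's left. A bystander: leave it where it is.

How it is judged:
By the outcome, as a careful person would: the job done as asked, in the order asked, and still so for the second after the job is handed in, with the robot touching nothing.
It also fails if it takes over 61 s, if anything falls off the work surface, if the arm or the gripper's body presses on something with over 40 N, if the wrist force passes 120 N, or if a joint passes its speed limit or range.

## Robot

A 6-joint arm with a two-finger parallel gripper is mounted at the origin on the work surface. World frame = base frame: x ahead of the robot, y to its left, z up, the work surface at z = 0. Lengths are in m, angles in rad, forces in N, time in s.
With the tool pointing down it reaches from about 0.3 to 0.775 m from the base axis. Payload 14.6 kg.
Tool frame: the origin (TCP) lies at the very end of the fingers, on their centre line; the grasp point (between the pads) lies 19 mm behind it; y points along the fingers, x is the direction in which the jaws open and shut, and the axes are right-handed (so a half turn about y gives the same grasp; the last joint's range is limited). The gripper opens to 94 mm and grips with 3 to 60 N. Pads are 16 mm wide; open, the fingers measure 119 mm over their backs; the gripper's body (75 mm by 177 mm) begins 78 mm behind the grasp point.
Start: joints at [1.119, 0.3, 1.521, -0, 1.321, -0.067], TCP at [0.206, 0.51, 0.166] pointing down, gripper open.
Joint ranges: [-3.03, 3.03], [-0.79, 2.21], [0.23, 2.52], [-1.04, 4.18], [0, 3.07], [-2.55, 2.55]. Speed limits (rad/s): [2.22, 2.22, 2.57, 3.14, 3.14, 3.14].

## Interface

Orientations are given as [roll, pitch, yaw] about the fixed x, y, z axes, in that order (R = Rz(yaw) Ry(pitch) Rx(roll)).
In Python, from station import * gives the robot as it stands.
- The arm moves only by the tool send_rows, never from a script. Its argument "series" is text: rows parted by semicolons, each of 7 numbers parted by spaces: the turn, a rotation vector about the tool's x, y, z in units of 5 degrees (1.0 is 5 degrees), then the shift along the tool's x, y, z in cm, then the opening, from -1 (shut) to 1 (fully open). A call has exactly 10 rows; each row is the pose to reach, as a shift and turn from the pose commanded when the call began, along the tool's axes at that moment; what a row does not reach only later rows make up. A row lasts 1/12 s, in which the tool goes at most 41.7 mm and 7.16 degrees, less where a joint would pass 70% of its speed; a pose out of reach is approached as far as the arm can. A call with a gripper value outside its range is refused whole. The fingers move at their own pace and stop on an object; "newtons" is the grip in N (left out, the last holds). Time passes only in rows, so rows that repeat a pose let the fingers close, or fill a call up. It gives the time, the measured TCP pose, the force and the opening at its end, in the units of the state.
- get_obs(): the state, without advancing time (a new reading comes with each control period).
- camera(name): name is "scene" or "side" or "wrist"; returns the picture (480x640x3 uint8, red, green, blue); there is no depth.
- camera_info(name): a dict with "K" (3x3 intrinsics, pixels), "R" (3x3) and "t" (3): a world point X has camera coordinates R X + t; the wrist camera has in their place "mount" (4x4, takes a point from camera to tool coordinates, whose origin is the TCP and whose axes are the tool frame's). Camera axes: x right, y down, z forward; pixel columns grow to the right and rows downward; lengths in m; the calibration is good to about 2 mm. A picture is of the moment at which its call begins: read the wrist's pose just before it. camera_info takes no time and is no camera call.
- hand_in(): hands the job in, once; it reports no verdict.
The state is a dict: "time_s": time; "qpos": joint angles; "joint_vel": joint speeds; "tau": joint torques, N m; "ee_pos": TCP position; "eef_rot": TCP orientation; "force": force on the tool from outside, world axes, zero at the start; "moment": the same for the moment, N m; "grip_width": finger opening in m.
Only numpy, scipy, OpenCV 4.12 (cv2) and the standard library are available. Lean on these libraries where they do the work, as an engineer would, in place of code of your own. Each camera call takes 0.05 s, during which the arm holds its last target. There are 200 camera calls.

## Working session

There is one attempt and no reset: what is moved stays moved. The work goes in short steps, Python scripts to look and compute and a tool call to move; the robot and the scene stay as the last step left them, time stands still between calls to the robot, and variables do not carry over. Pictures are saved under pics/ and viewed, on a budget of 10 in all, crops included, one or two more only if the job needs it, and the job is handed in when it is done.

Besides the shell and the picture viewer there is one more tool, called after "Emit:" by a JSON object that holds its "api" and its "payload". send_rows: Moves the arm, as the interface text tells. Its arguments: {"type":"object","properties":{"series":{"type":"string"},"newtons":{"type":"number"}},"required":["series"]}

```bash
mkdir -p pics
python3 - <<'E'
from station import *
import cv2
o=get_obs(); print({k:o[k] for k in('time_s','qpos','ee_pos','eef_rot','grip_width')})
for n in('scene','side'):
    cv2.imwrite(f'pics/{n}0.png',camera(n)[:,:,::-1]); i=camera_info(n); print(n,i['K'],i['R'],i['t'])
print(camera_info('wrist'))
E
```

```text
{'time_s': 0.0, 'qpos': array([ 1.11939487e+00,  3.00455587e-01,  1.52158894e+00, -8.93055228e-06,
        1.32070447e+00, -6.66167970e-02]), 'ee_pos': array([0.20632455, 0.50949548, 0.16529155]), 'eef_rot': array([-1.57072798e+00,  1.15435323e-03,  1.18601392e+00]), 'grip_width': 0.09394183952371757}
scene [[442.80358713   0.         316.67360921]
 [  0.         442.80358713 240.96119619]
 [  0.           0.           1.        ]] [[-3.07174392e-01  9.51653117e-01 -4.88358680e-04]
 [ 7.01082147e-01  2.25948072e-01 -6.76336670e-01]
 [-6.43527557e-01 -2.08095685e-01 -7.36592472e-01]] [ 0.1664733  -0.31808679  1.68928085]
side [[540.47693848   0.         314.43594206]
 [  0.         540.47693848 230.53044693]
 [  0.           0.           1.        ]] [[ 0.81979152 -0.57257976 -0.00970991]
 [-0.38144066 -0.53332404 -0.7550288 ]
 [ 0.42713568  0.62266996 -0.65561973]] [-0.468607    0.32303812  0.98987894]
{'K': array([[405.83868774,   0.        , 322.87166558],
       [  0.        , 405.83868774, 231.42462041],
       [  0.        ,   0.        ,   1.        ]]), 'mount': array([[ 9.99999940e-01, -1.56196715e-05,  3.46968085e-04,
         2.92662687e-04],
       [-3.36802026e-04, -2.87589697e-01,  9.57753649e-01,
        -2.18269343e-01],
       [ 8.48246490e-05, -9.57753708e-01, -2.87589685e-01,
         8.33788380e-02],
       [ 0.00000000e+00,  0.00000000e+00,  0.00000000e+00,
         1.00000000e+00]])}
```

View pics/scene0.png

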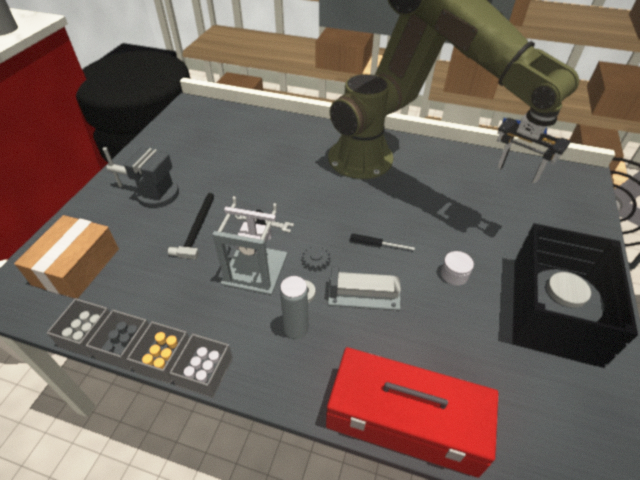

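View pics/side0.png

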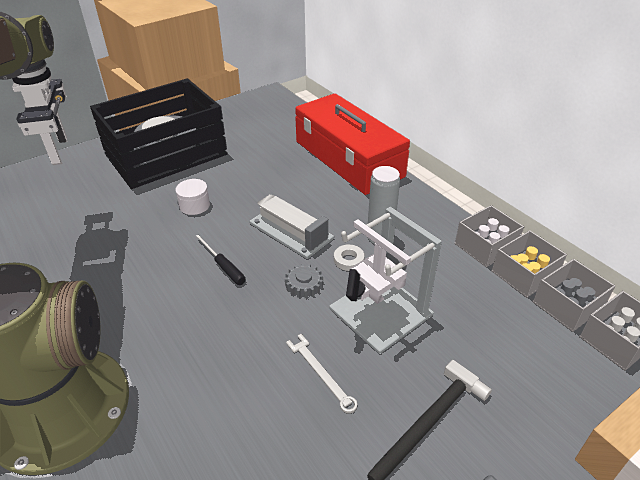

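Run:
```python
import cv2
s=cv2.imread('pics/side0.png')[180:360,240:450]; cv2.imwrite('pics/sc.png',cv2.resize(s,None,fx=3.3,fy=3.3,interpolation=cv2.INTER_CUBIC))
s=cv2.imread('pics/scene0.png')[190:320,205:410]; cv2.imwrite('pics/cc.png',cv2.resize(s,None,fx=3.9,fy=3.9,interpolation=cv2.INTER_CUBIC))
```

```text
(no output)
```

View pics/sc.png

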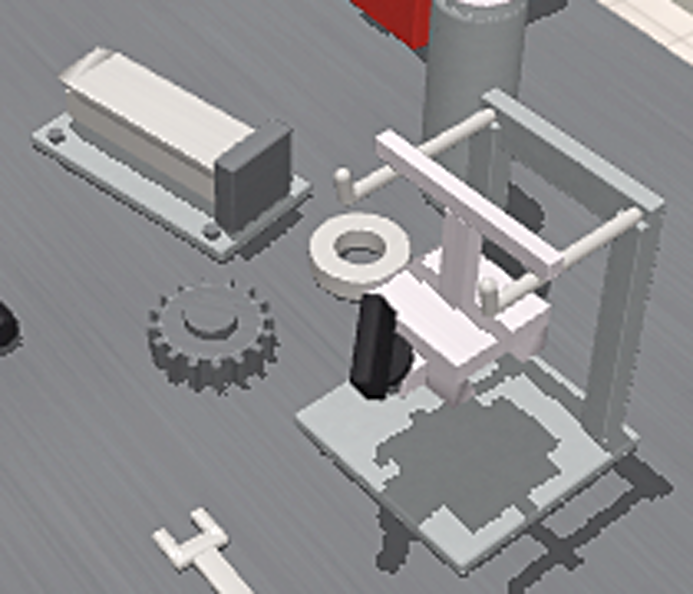

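View pics/cc.png

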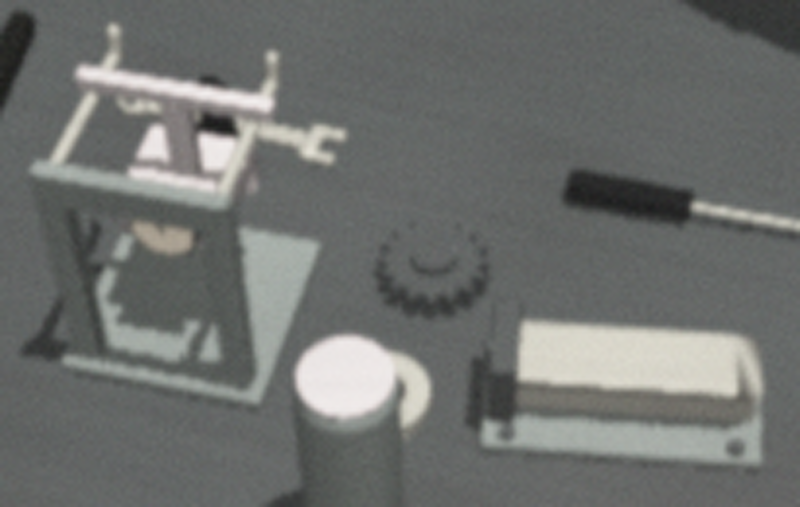

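```bash
cat > h.py <<'E'
from station import *
import numpy as np, cv2
from scipy.optimize import least_squares
from scipy.spatial.transform import Rotation as Ro
def proj(n,X):
    i=camera_info(n); c=np.asarray(X)@i['R'].T+i['t']; p=c@i['K'].T; return p[:,:2]/p[:,2:]
def P(p,X):
    X=np.asarray(X,float)/1000; c,s=np.cos(p[2]),np.sin(p[2])
    return X@np.array([[c,-s,0],[s,c,0],[0,0,1]]).T+np.array([p[0],p[1],p[3] if len(p)>3 else 0])
def px(n,u):
    u=np.asarray(u,float); return u/3.3-.35+[240,180] if n=='side' else u/3.9-.37+[205,190]
E
python3 - <<'E'
from h import *
def fit(D,p0):
    f=lambda p:np.concatenate([(proj(n,P(p,X))-px(n,u)).ravel() for n,X,u in D])
    r=least_squares(f,p0,loss='soft_l1'); print(np.round(r.x,4)); print(np.round(f(r.x).reshape(-1,2),1).tolist()); return r.x
rail=[('side',[[-50,100,12],[-50,-100,12],[50,-100,12]],[[35,133],[224,250],[311,184]]),
('scene',[[50,-100,12],[50,100,12],[-26,-85,58],[26,-85,58],[-26,68,58],[26,68,58]],[[482,440],[762,458],[520,322],[515,384],[735,335],[738,397]])]
fit(rail,[.7,.1,0])
rack=[('side',[[-80,78,12],[-80,-78,12],[80,-78,12],[-54,58,223],[-54,-58,223]],[[297,415],[463,566],[637,435],[343,170],[489,280]]),
('scene',[[-54,-58,223],[-54,58,223],[-80,78,12],[80,78,12],[80,-78,12]],[[113,27],[271,53],[319,243],[258,398],[65,358]])]
fit(rack,[.7,-.2,0])
bar=[('side',[[-6,70,7],[6,70,7],[-6,-70,7],[6,-70,7]],[[376,140],[392,130],[548,268],[565,258]]),
('scene',[[-6,-70,7],[-6,70,7],[6,-70,7],[6,70,7]],[[80,66],[273,97],[80,70],[273,103]])]
fit(bar,[.7,-.2,0,.2])
E
```

```text
[0.6149 0.1674 0.2301]
[[-2.1, -0.6], [-1.4, -0.2], [-0.2, -1.3], [0.5, 1.3], [1.7, 1.7], [-1.9, 0.0], [-1.6, -0.9], [-2.0, 0.2], [-2.1, -0.5]]
[ 0.6225 -0.1669  0.0781]
[[-3.1, 0.3], [-1.9, 0.9], [-0.0, 0.4], [1.0, -0.7], [1.0, -0.8], [-0.6, 0.7], [-0.3, 0.8], [1.1, -1.7], [1.2, -0.0], [-1.2, 0.0]]
[ 0.607  -0.1675  0.0643  0.2116]
[[-0.5, -0.5], [-0.7, -0.0], [0.1, 0.0], [-0.3, 0.1], [-0.1, -1.0], [0.2, -0.1], [-1.8, 0.9], [-1.2, 1.5]]
```

```bash
cat >> h.py <<'E'
def Rt(yaw,tilt=0,spin=0):  # tool down; tilt leans tool back to -x of yawed frame; spin about tool y
    return Ro.from_euler('z',yaw)*Ro.from_euler('y',-tilt)*Ro.from_euler('x',-np.pi/2)*Ro.from_euler('y',spin)
def cur():
    o=get_obs(); return np.array(o['ee_pos']),Ro.from_euler('xyz',o['eef_rot']),o
def row(pos,R):
    p,R0,o=cur(); print('turn',np.round((R0.inv()*R).as_rotvec()/np.radians(5),2),'shift',np.round(R0.inv().apply(np.array(pos)-p)*100,2))
def wproj(X,pose=None):
    p,R0=pose; i=camera_info('wrist'); M=np.linalg.inv(i['mount']); t=R0.inv().apply(np.asarray(X)-p)
    c=t@M[:3,:3].T+M[:3,3]; q=c@i['K'].T; return q[:,:2]/q[:,2:]
E
python3 -c "
from h import *
row([.606,.205,.18],Rt(.23))"
```

```text
turn [ 0.000e+00  1.096e+01 -1.000e-02] shift [-13.23  -1.45 -48.47]
```

Emit:
{"api": "send_rows", "payload": {"series": "0 1.1 0 -1.3 -0.2 -4 1;0 2.2 0 -2.6 -0.4 -8 1;0 3.3 0 -4 -0.6 -12 1;0 4.4 0 -5.3 -0.8 -16 1;0 5.5 0 -6.6 -1 -20 1;0 6.6 0 -8 -1.2 -24 1;0 7.7 0 -9.3 -1.3 -28 1;0 8.8 0 -10.6 -1.4 -32 1;0 9.9 0 -12 -1.4 -36 1;0 11 0 -13.2 -1.4 -40 1"}}

```text
time_s: 0.93
ee_pos: [0.525, 0.2385, 0.1798]
eef_rot: [-1.571, 0.0, 0.221]
force: [-0.0, 1.7, -0.1]
grip_width: 0.0941
```

```bash
python3 -c "
from h import *
row([.606,.205,.18],Rt(.23)); print(get_obs()['qpos'],get_obs()['time_s'])"
```

```text
turn [ 0.  -0.1 -0. ] shift [ 7.17 -0.03 -5.05]
[3.62915245e-01 3.49695852e-01 1.42281609e+00 1.37675266e-05
 1.36934428e+00 1.41734843e-01] 0.9333
```

Emit:
{"api": "send_rows", "payload": {"series": "0 0 0 2 0 -1.5 1;0 0 0 4 0 -3 1;0 0 0 6 0 -4 1;0 0 0 7 0 -5 1;0 0 0 7 0 -5 1;0 0 0 7 0 -5 1;0 0 0 7 0 -5 1;0 0 0 7 0 -5 1;0 0 0 7 0 -5 1;0 0 0 7 0 -5 1"}}

```text
time_s: 1.77
ee_pos: [0.6029, 0.2078, 0.1802]
eef_rot: [-1.571, -0.0, 0.227]
force: [-0.1, 1.1, 0.2]
grip_width: 0.0938
```

Run:
```python
from h import *
p,R,o=cur(); im=camera('wrist'); np.savez('w1.npz',p=p,q=R.as_quat()); print(p,o['eef_rot'])
cv2.imwrite('pics/w1.png',im[:,:,::-1])
X=P([.6149,.1674,.2301],[[-50,100,12],[-50,-100,12],[50,-100,12],[50,100,12],[-26,68,58],[26,68,58],[-26,-85,58],[26,-85,58]])
print(wproj(X,(p,R)).round(0).tolist())
row([.604,-.1,.30],Rt(.07))
```

```text
[0.60287399 0.2077773  0.18017701] [-1.57076151e+00 -3.76234045e-04  2.26766337e-01]
[[270.0, 139.0], [278.0, 330.0], [371.0, 330.0], [378.0, 139.0], [294.0, 182.0], [355.0, 181.0], [298.0, 341.0], [352.0, 341.0]]
turn [-0.    1.79  0.  ] shift [ -6.81 -11.99 -30.  ]
```

View pics/w1.png

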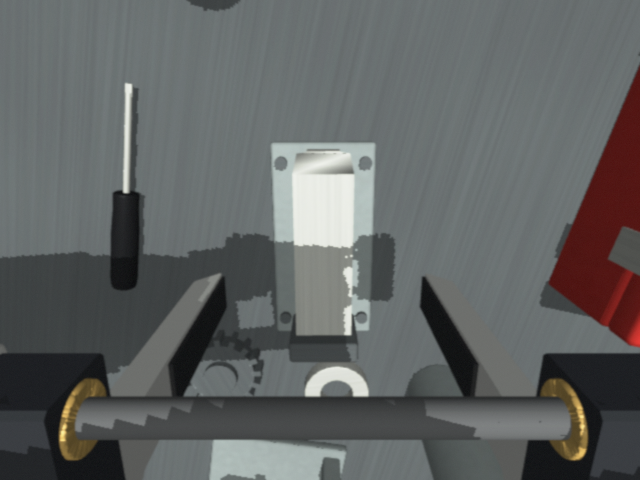

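Run:
```python
from h import *
im=cv2.imread('pics/w1.png',0).astype(int)
for r in (155,190,205,220,320): print(r,im[r,262:304].tolist(),'|',im[r,345:384].tolist())
for c in (285,310,335,360): print(c,im[136:180,c].tolist(),'|',im[322:345,c].tolist())
d=np.load('w1.npz');pose=(d['p'],Ro.from_quat(d['q']))
X=[[-50,100,12],[50,100,12],[-50,-100,12],[50,-100,12],[-26,68,58],[26,68,58],[-26,-85,58],[26,-85,58]]
U=np.array([[271.5,142.5],[375.5,142.5],[278,330],[369,330],[293,174],[354.5,174.5],[296,336],[352,336]])
f=lambda p:(wproj(P(p,X),pose)-U).ravel()
r=least_squares(f,[.61,.167,.23]);print(r.x,f(r.x).reshape(-1,2).round(1).tolist())
```

```text
155 [113, 115, 115, 115, 114, 112, 112, 110, 114, 139, 168, 185, 193, 193, 192, 191, 187, 182, 178, 180, 181, 186, 187, 191, 190, 189, 189, 190, 189, 188, 189, 189, 187, 174, 149, 132, 129, 131, 133, 137, 139, 141] | [232, 232, 230, 229, 226, 213, 196, 188, 188, 186, 187, 188, 188, 186, 186, 185, 186, 183, 178, 175, 176, 176, 181, 185, 188, 189, 188, 186, 177, 158, 129, 111, 110, 110, 109, 108, 108, 109, 109]
190 [110, 112, 112, 111, 112, 113, 114, 114, 111, 114, 137, 164, 181, 188, 189, 187, 186, 187, 188, 189, 190, 190, 192, 192, 191, 191, 190, 190, 189, 194, 211, 230, 236, 237, 235, 234, 234, 234, 235, 234, 233, 233] | [237, 237, 236, 236, 236, 235, 233, 231, 221, 202, 189, 188, 187, 188, 186, 186, 187, 187, 187, 189, 190, 190, 191, 191, 192, 192, 189, 181, 162, 131, 113, 111, 112, 111, 111, 109, 109, 109, 110]
205 [111, 110, 112, 114, 115, 114, 116, 115, 115, 113, 114, 141, 168, 184, 189, 189, 190, 190, 190, 189, 189, 190, 190, 189, 189, 190, 188, 188, 188, 189, 203, 226, 234, 236, 235, 234, 232, 233, 234, 234, 233, 233] | [235, 235, 236, 235, 235, 234, 232, 228, 216, 198, 190, 1
[... 1714 characters left out ...]
232, 232, 229, 225, 222, 219, 212, 202, 191, 180, 171, 162, 152, 146, 141, 152, 192, 226, 232, 232, 232, 232] | [131, 133, 133, 132, 132, 132, 133, 132, 132, 133, 132, 131, 119, 83, 54, 48, 48, 48, 48, 47, 47, 53, 62]
360 [111, 110, 111, 110, 107, 107, 133, 163, 177, 183, 186, 186, 186, 187, 187, 188, 189, 188, 187, 185, 185, 172, 148, 124, 111, 113, 115, 116, 112, 114, 116, 118, 121, 140, 176, 189, 190, 189, 190, 188, 187, 187, 185, 185] | [119, 144, 173, 180, 180, 180, 182, 175, 152, 121, 111, 111, 110, 110, 110, 110, 109, 108, 110, 110, 109, 109, 110]
[0.61360386 0.1693026  0.22766543] [[-1.7, -5.9], [1.9, -6.0], [-1.1, -1.8], [1.3, -2.0], [-0.1, 4.9], [0.1, 4.4], [0.5, 3.0], [-0.9, 2.9]]
```

Emit:
{"api": "send_rows", "payload": {"series": "0 0.2 0 -0.7 -4 -1 1;0 0.4 0 -1.4 -8 -3 1;0 0.6 0 -2.1 -12 -6 1;0 0.8 0 -2.8 -12 -10 1;0 1 0 -3.5 -12 -14 1;0 1.2 0 -4.2 -12 -18 1;0 1.4 0 -5 -12 -22 1;0 1.6 0 -6 -12 -26 1;0 1.8 0 -6.8 -12 -30 1;0 1.8 0 -6.8 -12 -30 1"}}

```text
time_s: 2.65
ee_pos: [0.6036, -0.1062, 0.2995]
eef_rot: [-1.572, 0.001, 0.063]
force: [-0.1, -0.4, -0.3]
grip_width: 0.094
```

```bash
cat >> h.py <<'E'
def fitw(X,U,p0,pose):
    f=lambda p:(wproj(P(p,X),pose)-U).ravel()
    r=least_squares(f,p0);print(r.x.round(4),f(r.x).reshape(-1,2).round(1).tolist()); return r.x
E
python3 - <<'E'
from h import *
d=np.load('w1.npz');pose=(d['p'],Ro.from_quat(d['q']))
X=np.array([[-50,100,12],[50,100,12],[-50,-100,12],[50,-100,12],[-26,68,58],[26,68,58],[-26,-85,58],[26,-85,58]])
U=np.array([[270.7,142.8],[375.5,142.8],[278,330],[369,330],[292.7,173.7],[353.8,174],[296,335.2],[352,335.2]])
fitw(X[4:],U[4:],[.61,.167,.23],pose);fitw(X[4:],U[4:],[.61,.167,.23,0],pose)
fitw(X[:4],U[:4],[.61,.167,.23],pose);fitw(X[:4],U[:4],[.61,.167,.23,0],pose)
p,R,o=cur(); im=camera('wrist'); np.savez('w2.npz',p=p,q=R.as_quat()); print(p,o['eef_rot'])
cv2.imwrite('pics/w2.png',im[:,:,::-1])
b=[.607,-.1675,.064,.2116]
print(wproj(P(b,[[-6,70,7],[6,70,7],[-6,-70,7],[6,-70,7]]),(p,R)).round(0).tolist())
E
```

```text
[0.6125 0.1735 0.231 ] [[-0.3, 0.4], [0.5, -0.2], [0.5, 0.0], [-0.7, -0.2]]
[6.125e-01 1.736e-01 2.310e-01 4.000e-04] [[-0.4, 0.3], [0.5, -0.3], [0.5, 0.1], [-0.6, -0.1]]
[0.6143 0.165  0.2287] [[-1.2, -1.2], [1.3, -1.4], [-1.1, 1.9], [1.0, 1.7]]
[ 0.6147  0.1632  0.2287 -0.0072] [[-0.2, 0.2], [0.2, 0.0], [-0.3, -0.0], [0.2, -0.2]]
[ 0.60360582 -0.1062215   0.29954096] [-1.57179275e+00  5.98927582e-04  6.27985232e-02]
[[313.0, 213.0], [329.0, 213.0], [314.0, 372.0], [328.0, 372.0]]
```

View pics/w2.png

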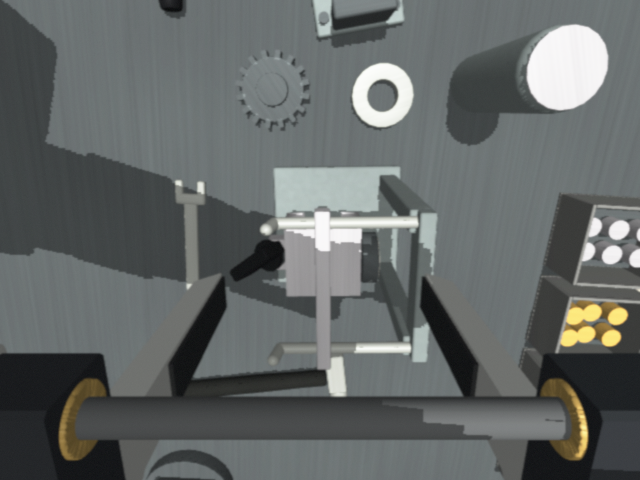

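Run:
```python
from h import *
im=cv2.imread('pics/w2.png',0).astype(int)
for r in (213,235,270,300,330,355): print(r,im[r,308:340].tolist())
print(im[200:216,322].tolist(),im[358:378,323].tolist())
```

```text
213 [109, 110, 110, 109, 110, 128, 180, 225, 241, 246, 248, 247, 247, 247, 246, 246, 247, 247, 247, 246, 236, 198, 140, 111, 106, 107, 109, 107, 110, 110, 110, 113]
235 [233, 234, 237, 242, 245, 243, 231, 229, 241, 247, 248, 248, 248, 248, 248, 248, 248, 249, 248, 247, 242, 232, 237, 243, 243, 244, 245, 246, 246, 246, 246, 246]
270 [150, 149, 151, 152, 153, 151, 149, 144, 146, 152, 155, 156, 155, 155, 155, 156, 156, 156, 156, 155, 152, 146, 148, 150, 152, 152, 154, 155, 154, 155, 156, 155]
300 [65, 65, 66, 66, 66, 67, 68, 84, 119, 141, 150, 150, 151, 151, 152, 152, 153, 153, 153, 153, 151, 138, 107, 76, 67, 66, 67, 66, 66, 67, 66, 66]
330 [113, 114, 114, 112, 111, 110, 113, 118, 125, 139, 145, 146, 147, 148, 148, 149, 149, 150, 150, 151, 150, 140, 122, 112, 112, 113, 111, 112, 111, 111, 111, 112]
355 [113, 111, 109, 110, 112, 114, 115, 115, 116, 128, 142, 144, 146, 148, 147, 150, 148, 148, 150, 150, 148, 140, 121, 114, 115, 116, 116, 118, 116, 116, 115, 120]
[188, 188, 187, 188, 187, 174, 131, 114, 124, 133, 142, 183, 236, 246, 248, 249] [148, 149, 148, 148, 147, 149, 149, 148, 149, 147, 137, 101, 51, 28, 31, 37, 38, 38, 43, 44]
```

Run:
```python
from h import *
d=np.load('w2.npz');pose=(d['p'],Ro.from_quat(d['q']))
X=[[-6,70,7],[6,70,7],[-6,-70,7],[6,-70,7]]
U=np.array([[314,211],[329.5,211],[317.2,368.8],[330,368.8]])
b=fitw(X,U,[.607,-.167,.06,.21],pose)
f=lambda p:(wproj(P([*p,.212],X),pose)-U).ravel();r=least_squares(f,b[:3]);print(r.x,f(r.x).round(1))
b=r.x
row([b[0],b[1],.26],Rt(b[2]))
row([b[0],b[1],.193],Rt(b[2]))
```

```text
[ 0.6081 -0.1661  0.0734  0.2095] [[-0.1, 0.1], [0.1, -0.1], [-0.6, 0.0], [0.5, -0.1]]
[ 0.60806994 -0.16506825  0.0734084 ] [-0.2 -0.5  0.2 -0.6 -0.6  0.8  0.6  0.6]
turn [ 0.   -0.1  -0.01] shift [ 0.03  3.96 -6.14]
turn [ 0.   -0.1  -0.01] shift [ 0.03 10.66 -6.13]
```

Emit:
{"api": "send_rows", "payload": {"series": "0 0 0 0 0 -3 0.6;0 -0.1 0 0 0 -6.1 0.6;0 -0.1 0 0 2 -6.1 0.6;0 -0.1 0 0 4 -6.1 0.6;0 -0.1 0 0 6 -6.1 0.6;0 -0.1 0 0 7 -6.1 0.6;0 -0.1 0 0 7 -6.1 0.6;0 -0.1 0 0 7 -6.1 0.6;0 -0.1 0 0 7 -6.1 0.6;0 -0.1 0 0 7 -6.1 0.6"}}

```text
time_s: 3.53
ee_pos: [0.6089, -0.161, 0.2313]
eef_rot: [-1.572, -0.002, 0.078]
force: [0.4, 0.4, -0.8]
grip_width: 0.0753
```

Run:
```python
from h import *
row([.6081,-.1655,.193],Rt(.0734)); print(cur()[2]['ee_pos'],cur()[2]['eef_rot'])
```

```text
turn [0.01 0.05 0.02] shift [-0.13  3.83 -0.44]
[ 0.60893393 -0.16099035  0.23132837] [-1.57159101 -0.00194914  0.0780764 ]
```

Emit:
{"api": "send_rows", "payload": {"series": "0 0 0 -0.1 1 -0.4 0.6;0 0 0 -0.1 2 -0.4 0.6;0 0 0 -0.1 3 -0.4 0.6;0 0 0 -0.1 3.8 -0.4 0.6;0 0 0 -0.1 3.8 -0.4 0.6;0 0 0 -0.1 3.8 -0.4 -1;0 0 0 -0.1 3.8 -0.4 -1;0 0 0 -0.1 3.8 -0.4 -1;0 0 0 -0.1 3.8 -0.4 -1;0 0 0 -0.1 3.8 -0.4 -1", "newtons": 50}}

```text
time_s: 4.37
ee_pos: [0.6079, -0.1652, 0.1922]
eef_rot: [-1.571, -0.0, 0.078]
force: [0.2, -0.5, 0.0]
grip_width: 0.045
```

Run:
```python
from h import *
o=cur()[2]; print(o['ee_pos'],o['eef_rot'],o['force'],o['moment'],o['grip_width'])
```

```text
[ 0.60788227 -0.16522731  0.19218343] [-1.57102453e+00 -4.77370847e-04  7.77549539e-02] [ 0.17664265 -0.51602935  0.02353541] [-0.10540506 -0.0090597   0.02368161] 0.04501508136618894
```

Fingers still closing; wait, then lift slightly.

Emit:
{"api": "send_rows", "payload": {"series": "0 0 0 0 0 0 -1;0 0 0 0 0 0 -1;0 0 0 0 0 0 -1;0 0 0 0 0 0 -1;0 0 0 0 0 0 -1;0 0 0 0 0 0 -1;0 0 0 0 0 0 -1;0 0 0 0 0 0 -1;0 0 0 0 0 0 -1;0 0 0 0 0 0 -1", "newtons": 60}}

```text
time_s: 5.2
ee_pos: [0.6078, -0.1652, 0.1918]
eef_rot: [-1.571, 0.0, 0.078]
force: [0.6, -0.8, 0.1]
grip_width: 0.0002
```

Run:
```python
from h import *
o=cur()[2]; print(o['ee_pos'],o['eef_rot'],o['force'],o['moment'],o['grip_width'])
```

```text
[ 0.6077811  -0.16519108  0.19184068] [-1.57080079e+00  8.72855956e-06  7.77763589e-02] [ 0.58739355 -0.75293022  0.10557055] [-0.05222222  0.08513399 -0.03394383] 0.00017968354266879915
```

Run:
```python
from h import *
a=camera('wrist')[150:480,160:480]; b=camera('side')[180:360,300:460]
a=cv2.resize(a,None,fx=1.25,fy=1.25); b=cv2.resize(b,(400,412),interpolation=cv2.INTER_CUBIC)
cv2.imwrite('pics/c.png',np.hstack([a,b])[:,:,::-1])
```

```text
(no output)
```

View pics/c.png

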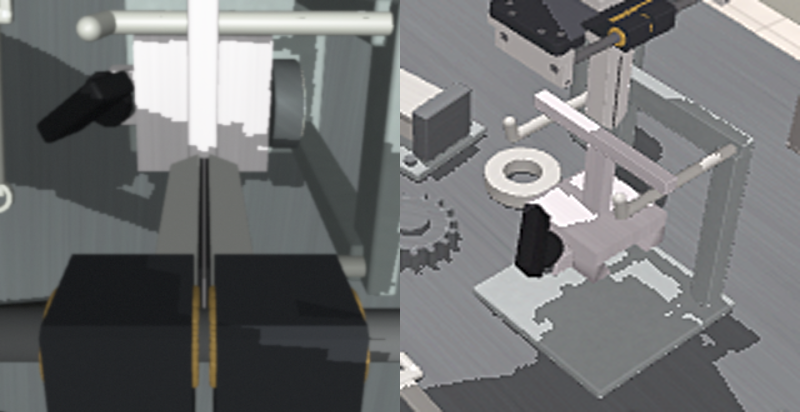

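Run:
```python
from h import *
R=Rt(1.186); p=np.array([.2063,.5095,.1653])
for s in (0,.02,.04,.06):
    X=[p+R.apply([x,-s,0]) for x in(-.053,.053)]
    print(s,proj('scene',X).round(0).tolist(),proj('side',X).round(0).tolist())
```

```text
0 [[496.0, 177.0], [530.0, 192.0]] [[63.0, 179.0], [68.0, 155.0]]
0.02 [[498.0, 172.0], [532.0, 187.0]] [[60.0, 172.0], [65.0, 148.0]]
0.04 [[500.0, 167.0], [535.0, 181.0]] [[57.0, 165.0], [63.0, 141.0]]
0.06 [[502.0, 161.0], [537.0, 176.0]] [[54.0, 157.0], [60.0, 133.0]]
```

Run:
```python
import cv2,numpy as np
a=cv2.imread('pics/scene0.png')[100:220,470:600]; b=cv2.imread('pics/side0.png')[60:180,0:130]
cv2.imwrite('pics/tips.png',cv2.resize(np.hstack([a,b]),None,fx=3,fy=3,interpolation=cv2.INTER_CUBIC))
```

```text
(no output)
```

View pics/tips.png

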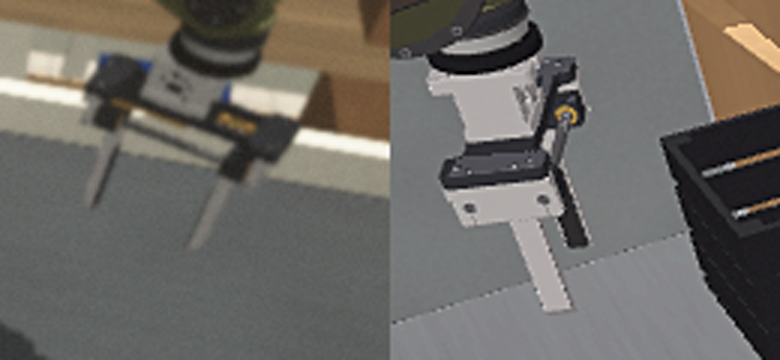

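Emit:
{"api": "send_rows", "payload": {"series": "0 0 0 0 0 0 0;0 0 0 0 0 0 0;0 0 0 0 0 0 0;0 0 0 0 0 0 0;0 0 0 0 0 0 0;0 0 0 0 0 0 0;0 0 0 0 1 0 0;0 0 0 0 2 0 0;0 0 0 0 3 0 0;0 0 0 0 4 0 0", "newtons": 60}}

```text
time_s: 6.13
ee_pos: [0.6074, -0.1651, 0.1501]
eef_rot: [-1.57, 0.001, 0.078]
force: [-0.2, -0.0, -1.3]
grip_width: 0.0471
```

Emit:
{"api": "send_rows", "payload": {"series": "0 0 0 0 0 0 -1;0 0 0 0 0 0 -1;0 0 0 0 0 0 -1;0 0 0 0 0 0 -1;0 0 0 0 0 0 -1;0 0 0 0 0 0 -1;0 0 0 0 0 0 -1;0 0 0 0 0 0 -1;0 0 0 0 0 0 -1;0 0 0 0 0 0 -1", "newtons": 60}}

```text
time_s: 6.97
ee_pos: [0.6078, -0.1653, 0.1523]
eef_rot: [-1.571, -0.0, 0.078]
force: [-2.4, -0.1, 5.4]
grip_width: 0.0116
```

```bash
cat >> h.py <<'E'
G=.060   # measured: grasp point lies 60 mm behind reported ee (tips 41 mm behind)
def rowg(g,R): row(np.array(g)+R.apply([0,G,0]),R)
def st():
    p,R,o=cur(); print('t',o['time_s'],'grasp',(p-R.apply([0,G,0])).round(4),'rpy',o['eef_rot'].round(4),'F',o['force'].round(1),'M',o['moment'].round(2),'w',round(o['grip_width'],4))
E
python3 -c "
from h import *
st()"
```

```text
t 6.9667 grasp [ 0.6078 -0.1653  0.2123] rpy [-1.5711e+00 -4.0000e-04  7.7800e-02] F [-2.4 -0.1  5.4] M [-0.03  0.51  0.15] w 0.0116
```

Emit:
{"api": "send_rows", "payload": {"series": "0 0 0 0 -0.7 0 -1;0 0 0 0 -1.5 0 -1;0 0 0 0 -3 0 -1;0 0 0 0 -4.7 0 -1;0 0 0 0 -6.5 0 -1;0 0 0 0 -8.5 0 -1;0 0 0 0 -10.5 0 -1;0 0 0 0 -12.3 0 -1;0 0 0 0 -13.5 0 -1;0 0 0 0 -14 0 -1"}}

```text
time_s: 7.8
ee_pos: [0.6081, -0.1652, 0.294]
eef_rot: [-1.572, -0.002, 0.078]
force: [0.1, -0.3, -5.8]
grip_width: 0.0118
```

Run:
```python
from h import *
st()
r=[.6125,.1735,.231]
g=P(r,[[0,155,180]])[0]; print(g); rowg(g,Rt(.231)); rowg([*g[:2],.352],Rt(.231)); print(cur()[2]['qpos'])
```

```text
t 7.8 grasp [ 0.6079 -0.1652  0.354 ] rpy [-1.5716 -0.0021  0.0777] F [ 0.1 -0.3 -5.8] M [-0.07  0.06 -0.02] w 0.0118
[0.57701258 0.32438288 0.18      ]
turn [ 0.01 -1.76  0.02] shift [ 0.67 17.36 49.07]
turn [ 0.01 -1.76  0.02] shift [ 0.71  0.16 49.05]
[-3.23468604e-01  4.35607085e-01  1.04755104e+00  1.15591275e-04
  1.65620009e+00 -4.01197094e-01]
```

Emit:
{"api": "send_rows", "payload": {"series": "0 0 0 0 0 1 -1;0 -0.1 0 0 0 3 -1;0 -0.3 0 0 0 6 -1;0 -0.4 0 0.1 0 9 -1;0 -0.6 0 0.2 0 12 -1;0 -0.7 0 0.3 0 15 -1;0 -0.8 0 0.3 0 18 -1;0 -0.9 0 0.4 0 21 -1;0 -1 0 0.4 0 24 -1;0 -1.1 0 0.4 0 27 -1"}}

```text
time_s: 8.63
ee_pos: [0.5899, 0.1063, 0.2906]
eef_rot: [-1.571, 0.002, 0.174]
force: [1.6, 0.2, -5.6]
grip_width: 0.0122
```

Emit:
{"api": "send_rows", "payload": {"series": "0 -0.1 0 0 0 3 -1;0 -0.2 0 0.1 0 6 -1;0 -0.3 0 0.2 0 9 -1;0 -0.4 0 0.5 0 12 -1;0 -0.5 0 0.8 0 15 -1;0 -0.6 0 1.2 0 18 -1;0 -0.6 0 1.6 0 20 -1;0 -0.6 0 2 0 21 -1;0 -0.6 0 2 0 21.5 -1;0 -0.6 0 2 0 21.5 -1"}}

```text
time_s: 9.47
ee_pos: [0.5725, 0.3206, 0.2904]
eef_rot: [-1.571, 0.002, 0.227]
force: [-1.1, 0.5, -5.9]
grip_width: 0.0115
```

Run:
```python
from h import *
st()
r=[.6125,.1735,.231]
for z in (190,155):
  g=P(r,[[0,155,z]])[0]; rowg(g,Rt(.231))
```

```text
t 9.4667 grasp [0.5726 0.3206 0.3504] rpy [-1.5711  0.0022  0.2274] F [-1.1  0.5 -5.9] M [-0.07  0.04 -0.04] w 0.0115
turn [ 0.   -0.04 -0.02] shift [ 0.56 16.04  0.28]
turn [ 0.   -0.04 -0.02] shift [ 0.57 19.54  0.28]
```

Emit:
{"api": "send_rows", "payload": {"series": "0 0 0 0.2 1 0.1 -1;0 0 0 0.4 3 0.2 -1;0 0 0 0.5 5.5 0.3 -1;0 0 0 0.6 8 0.3 -1;0 0 0 0.6 10.5 0.3 -1;0 0 0 0.6 13 0.3 -1;0 0 0 0.6 15 0.3 -1;0 0 0 0.6 16 0.3 -1;0 0 0 0.6 16 0.3 -1;0 0 0 0.6 16 0.3 -1"}}

```text
time_s: 10.3
ee_pos: [0.5787, 0.3233, 0.1323]
eef_rot: [-1.571, -0.0, 0.225]
force: [0.1, 0.6, -5.9]
grip_width: 0.0118
```

Run:
```python
from h import *
st()
r=[.6125,.1735,.231]
for y,z in ((155,152),(100,152)):
  g=P(r,[[0,y,z]])[0]; rowg(g,Rt(.231))
p,R,o=cur(); im=camera('wrist'); np.savez('w3.npz',p=p,q=R.as_quat())
s=camera('side')[130:290,210:390]
cv2.imwrite('pics/w3.png',np.hstack([cv2.resize(im[60:360,180:480],(400,400)),cv2.resize(s,(400,400*160//180),interpolation=cv2.INTER_CUBIC)[:400] if 0 else cv2.resize(s,(450,400),interpolation=cv2.INTER_CUBIC)[:,:400]])[:,:,::-1])
print(wproj(P(r,[[-26,68,58],[26,68,58],[-26,-85,58],[26,-85,58]]),(p,R)).round(1).tolist())
```

```text
t 10.3 grasp [0.5787 0.3233 0.1923] rpy [-1.5708e+00 -2.0000e-04  2.2540e-01] F [ 0.1  0.6 -5.9] M [-0.04 -0.01 -0.  ] w 0.0118
turn [-0.   -0.06  0.  ] shift [-0.15  4.03  0.14]
turn [-0.   -0.06  0.  ] shift [-0.12  4.03 -5.36]
[[288.5, 328.3], [352.6, 327.9], [293.4, 476.5], [350.0, 476.1]]
```

View pics/w3.png

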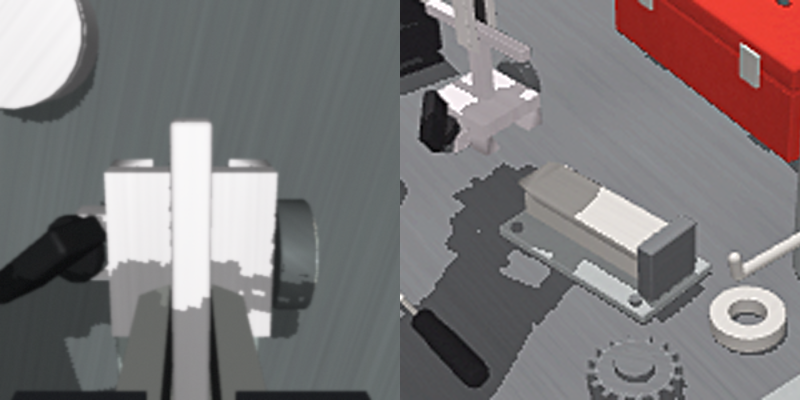

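Emit:
{"api": "send_rows", "payload": {"series": "0 -0.06 0 -0.1 1 0.1 -1;0 -0.06 0 -0.1 2 0.1 -1;0 -0.06 0 -0.2 3 0.1 -1;0 -0.06 0 -0.2 4 0.1 -1;0 -0.06 0 -0.2 4 0.1 -1;0 -0.06 0 -0.2 4 0.1 -1;0 -0.06 0 -0.2 4 0.1 -1;0 -0.06 0 -0.2 4 0.1 -1;0 -0.06 0 -0.2 4 0.1 -1;0 -0.06 0 -0.2 4 0.1 -1"}}

```text
time_s: 11.23
ee_pos: [0.5765, 0.3244, 0.0923]
eef_rot: [-1.571, -0.001, 0.231]
force: [0.5, -0.1, -6.0]
grip_width: 0.0115
```

```bash
cat >> h.py <<'E'
rail=np.array([.6125,.1735,.231])
def inrail():
    p,R,o=cur(); g=p-R.apply([0,G,0]); c,s=np.cos(rail[2]),np.sin(rail[2]); d=g[:2]-rail[:2]
    print('rail xy mm',round(1000*(c*d[0]+s*d[1]),1),round(1000*(-s*d[0]+c*d[1]),1))
E
python3 - <<'E'
from h import *
st(); inrail()
for y in (110,0,-44):
  rowg(P(rail,[[0,y,152]])[0],Rt(.231))
E
```

```text
t 11.2333 grasp [0.5765 0.3244 0.1523] rpy [-1.5707e+00 -6.0000e-04  2.3130e-01] F [ 0.5 -0.1 -6. ] M [-0.05  0.07  0.02] w 0.0115
rail xy mm -0.5 155.1
turn [-0.    0.    0.01] shift [ 0.05  0.02 -4.51]
turn [-0.    0.    0.01] shift [  0.04   0.02 -15.51]
turn [-0.    0.    0.01] shift [  0.04   0.02 -19.91]
```

Emit:
{"api": "send_rows", "payload": {"series": "0 0 0 0.05 0 -1 -1;0 0 0 0.05 0 -2 -1;0 0 0 0.05 0 -2.8 -1;0 0 0 0.05 0 -3.4 -1;0 0 0 0.05 0 -4 -1;0 0 0 0.05 0 -4.6 -1;0 0 0 0.05 0 -5.2 -1;0 0 0 0.05 0 -5.8 -1;0 0 0 0.05 0 -6.4 -1;0 0 0 0.05 0 -7 -1"}}

```text
time_s: 12.07
ee_pos: [0.593, 0.2558, 0.0918]
eef_rot: [-1.571, -0.0, 0.231]
force: [-0.1, 0.3, -6.2]
grip_width: 0.0118
```

```bash
python3 -c "
from h import *
st(); inrail()"
```

```text
t 12.0667 grasp [0.593  0.2558 0.1518] rpy [-1.5708 -0.      0.2314] F [-0.1  0.3 -6.2] M [-0.07 -0.    0.01] w 0.0118
rail xy mm -0.1 84.5
```

Emit:
{"api": "send_rows", "payload": {"series": "0 0 0 0 0 -1 -1;0 0 0 0 0 -2.3 -1;0 0 0 0 0 -3.7 -1;0 0 0 0 0 -5.1 -1;0 0 0 0 0 -6.5 -1;0 0 0 0 0 -7.9 -1;0 0 0 0 0 -9.3 -1;0 0 0 0 0 -10.5 -1;0 0 0 0 0 -11.5 -1;0 0 0 0 0 -12 -1"}}

```text
time_s: 12.9
ee_pos: [0.6208, 0.1379, 0.0919]
eef_rot: [-1.571, -0.0, 0.23]
force: [-0.3, 0.2, -5.5]
grip_width: 0.0115
```

Emit:
{"api": "send_rows", "payload": {"series": "0 0 0 0 0.1 0 -1;0 0 0 0 0.1 -0.1 -1;0 0 0 0 0.1 -0.2 -1;0 0 0 0 0.1 -0.3 -1;0 0 0 0 0.1 -0.4 -1;0 0 0 0 0.1 -0.5 -1;0 0 0 0 0.1 -0.6 -1;0 0 0 0 0.1 -0.7 -1;0 0 0 0 0.1 -0.8 -1;0 0 0 0 0.1 -0.8 -1"}}

```text
time_s: 13.73
ee_pos: [0.6223, 0.1315, 0.0909]
eef_rot: [-1.571, -0.0, 0.231]
force: [-0.8, -0.3, -6.2]
grip_width: 0.0115
```

```bash
python3 -c "
from h import *
st(); inrail()"
```

```text
t 13.7333 grasp [0.6223 0.1315 0.1509] rpy [-1.5708 -0.      0.2312] F [-0.8 -0.3 -6.2] M [-0.03  0.04  0.02] w 0.0115
rail xy mm -0.1 -43.1
```

Emit:
{"api": "send_rows", "payload": {"series": "0 0 0 0 0 -0.1 -1;0 0 0 0 0 -0.15 -1;0 0 0 0 0 -0.2 -1;0 0 0 0 0 -0.25 -1;0 0 0 0 0 -0.3 -1;0 0 0 0 0 -0.35 -1;0 0 0 0 0 -0.4 -1;0 0 0 0 0 -0.45 -1;0 0 0 0 0 -0.5 -1;0 0 0 0 0 -0.5 -1"}}

```text
time_s: 14.57
ee_pos: [0.623, 0.129, 0.0914]
eef_rot: [-1.567, -0.0, 0.232]
force: [-4.0, 12.1, -0.3]
grip_width: 0.0115
```

```bash
python3 -c "
from h import *
st(); inrail()"
```

```text
t 14.5667 grasp [0.623  0.1288 0.1514] rpy [-1.5674e+00 -5.0000e-04  2.3200e-01] F [-4.  12.1 -0.3] M [ 2.87  1.1  -0.05] w 0.0115
rail xy mm -0.0 -45.9
```

Emit:
{"api": "send_rows", "payload": {"series": "0 0 0 0 0.05 0.1 -1;0 0 0 0 0.1 0.15 -1;0 0 0 0 0.15 0.15 -1;0 0 0 0 0.15 0.15 -1;0 0 0 0 0.15 0.15 -1;0 0 0 0 0.15 0.15 -1;0 0 0 0 0.15 0.15 -1;0 0 0 0 0.15 0.15 -1;0 0 0 0 0.15 0.15 -1;0 0 0 0 0.15 0.15 -1"}}

```text
time_s: 15.4
ee_pos: [0.623, 0.1296, 0.0908]
eef_rot: [-1.569, -0.001, 0.232]
force: [-5.3, 7.5, 5.0]
grip_width: 0.0116
```

```bash
python3 -c "
from h import *
st(); inrail()"
```

```text
t 15.4 grasp [0.623  0.1295 0.1508] rpy [-1.5691e+00 -1.3000e-03  2.3180e-01] F [-5.3  7.5  5. ] M [ 1.47  1.35 -0.1 ] w 0.0116
rail xy mm 0.1 -45.3
```

Emit:
{"api": "send_rows", "payload": {"series": "0 0 0 0 0 0 -0.2;0 0 0 0 0 0 -0.2;0 0 0 0 0 0 -0.2;0 0 0 0 0 0 -0.2;0 0 0 0 0 0 -0.2;0 0 0 0 -1 0 -0.2;0 0 0 0 -3 0 -0.2;0 0 0 0 -6 0 -0.2;0 0 0 0 -9 0 -0.2;0 0 0 0 -10 0 -0.2"}}

```text
time_s: 16.23
ee_pos: [0.6243, 0.1284, 0.195]
eef_rot: [-1.571, -0.007, 0.231]
force: [-0.6, -0.4, 0.8]
grip_width: 0.0378
```

Run:
```python
from h import *
st(); inrail()
# knob in rail frame: carriage origin (0,-45,38)
k=P(rail,[[-68,-45,81]])[0]; ax=Ro.from_euler('z',.231).apply([-.5,0,.866]); print('knob',k,ax)
# view pose: tool along -axis, tool x along +y carriage, 110 mm out
for spin in(-np.pi/2,np.pi/2):
  R=Rt(.231,np.radians(-30),spin); print(R.as_matrix().round(2).tolist(), R.apply([0,1,0])+ax); rowg(k+.10*ax,R)
print(cur()[2]['qpos'])
```

```text
t 16.2333 grasp [0.6239 0.1284 0.255 ] rpy [-1.5714 -0.0065  0.2313] F [-0.6 -0.4  0.8] M [-0.06  0.04 -0.02] w 0.0378
rail xy mm 0.8 -46.6
knob [0.55660902 0.11412662 0.081     ] [-0.48671897 -0.11447554  0.866     ]
[[-0.23, -0.49, -0.84], [0.97, -0.11, -0.2], [0.0, -0.87, 0.5]] [-9.73437931e-01 -2.28951076e-01 -2.54037844e-05]
turn [  4.77 -17.54   4.75] shift [-14.97   7.84   0.17]
[[0.23, -0.49, 0.84], [-0.97, -0.11, 0.2], [-0.0, -0.87, -0.5]] [-9.73437931e-01 -2.28951076e-01 -2.54037844e-05]
turn [-4.75 17.54  4.77] shift [-14.97   7.84   0.17]
[ 1.45434240e-01  4.76741174e-01  1.21106261e+00 -6.81072255e-05
  1.44723375e+00 -8.58200931e-02]
```

```bash
cat > knob.py <<'E'
from h import *
def wing(phi,n=0):
    e1=np.array([.866,0,.5]);e2=np.array([0,1,0]);a=np.array([-.5,0,.866]);d=np.cos(phi)*e1+np.sin(phi)*e2;w=np.cross(a,d)
    k=np.array([-68,0,43]); return [k+28*i*d+7*j*w+h*a for i in(-1,1) for j in(-1,1) for h in(-20,10)],[k+17*(np.cos(t)*e1+np.sin(t)*e2)+h*a for t in np.linspace(0,6.28,24) for h in(-20,-24)]
def best(img,pose,car,box,rng):
    m=np.zeros((480,640),np.uint8); x0,y0,x1,y1=box; g=img.max(2); m[y0:y1,x0:x1]=(g[y0:y1,x0:x1]<45)
    out=[]
    for phi in rng:
        r=np.zeros_like(m)
        for s in wing(phi): cv2.fillConvexPoly(r,cv2.convexHull(np.round(wproj(P(car,s),pose)).astype(np.int32)),1)
        out.append((round((m&r).sum()/(m|r).sum(),3),round(phi,2)))
    print(sorted(out)[::-1][:5],m.sum());
E
python3 - <<'E'
from knob import *
d=np.load('w2.npz');best(cv2.imread('pics/w2.png'),(d['p'],Ro.from_quat(d['q'])),[.6079,-.1655,.0755,.100],(215,230,290,295),np.arange(-1.6,1.6,.05))
k=P(rail,[[-68,-45,81]])[0]; ax=Ro.from_euler('z',.231).apply([-.5,0,.866])
R=Rt(.231,np.radians(30),-np.pi/2); print(R.apply([0,1,0])+ax,R.apply([1,0,0])); rowg(k+.10*ax,R); print(cur()[2]['qpos'])
E
```

```text
[(np.float64(0.785), np.float64(0.6)), (np.float64(0.759), np.float64(0.65)), (np.float64(0.755), np.float64(0.55)), (np.float64(0.747), np.float64(0.7)), (np.float64(0.737), np.float64(0.5))] 1292
[ 1.11022302e-16  9.71445147e-17 -2.54037844e-05] [-2.28951076e-01  9.73437931e-01  1.11022302e-16]
turn [ -4.64 -17.56  -4.65] shift [-8.97  7.88  0.17]
[ 1.45434240e-01  4.76741174e-01  1.21106261e+00 -6.81072255e-05
  1.44723375e+00 -8.58200931e-02]
```

Run:
```python
from h import *
rowg([.50,.10,.25],Rt(.231,np.radians(15),-1.0))
```

```text
turn [ -1.46 -11.39  -2.68] shift [-11.2    0.22   0.08]
```

Emit:
{"api": "send_rows", "payload": {"series": "-0.15 -1.2 -0.3 -1.2 0 0 -0.2;-0.3 -2.4 -0.55 -2.5 0 0 -0.2;-0.45 -3.6 -0.8 -4 0 0 -0.2;-0.6 -4.8 -1.1 -5.5 0.1 0 -0.2;-0.75 -6 -1.4 -7 0.1 0 -0.2;-0.9 -7.2 -1.7 -8.5 0.2 0 -0.2;-1.1 -8.4 -2 -10 0.2 0 -0.2;-1.25 -9.6 -2.3 -11 0.2 0 -0.2;-1.4 -10.8 -2.6 -11.2 0.2 0.1 -0.2;-1.5 -11.4 -2.7 -11.2 0.2 0.1 -0.2"}}

```text
time_s: 17.07
ee_pos: [0.513, 0.1034, 0.1879]
eef_rot: [-1.793, -0.137, 1.253]
force: [0.3, -0.8, -0.0]
grip_width: 0.0373
```

```bash
cat >> h.py <<'E'
k=P(rail,[[-68,-45,81]])[0]; ax=Ro.from_euler('z',.231).apply([-.5,0,.866])
def knobR(phi): return Rt(.231,np.radians(30),-np.pi/2-phi)
E
python3 - <<'E'
from h import *
st(); rowg(k+.10*ax,knobR(.6)); print(cur()[2]['qpos'])
E
```

```text
t 17.0667 grasp [0.498  0.0999 0.2458] rpy [-1.7932 -0.1371  1.2532] F [ 0.3 -0.8 -0. ] M [-0.02  0.12 -0.02] w 0.0373
turn [ -3.19 -13.25   0.04] shift [ 0.34  7.62 -0.43]
[ 0.11130214  0.04942086  1.78777075  0.03415781  1.04563055 -1.13982063]
```

Emit:
{"api": "send_rows", "payload": {"series": "-0.3 -1.3 0 0 0.8 0 -0.2;-0.6 -2.6 0 0 1.6 0 -0.2;-0.9 -3.9 0 0.1 2.4 -0.1 -0.2;-1.2 -5.2 0 0.1 3.2 -0.1 -0.2;-1.6 -6.5 0 0.2 4 -0.2 -0.2;-1.9 -7.8 0 0.2 4.8 -0.2 -0.2;-2.2 -9.1 0 0.2 5.6 -0.3 -0.2;-2.5 -10.4 0 0.3 6.4 -0.3 -0.2;-2.8 -11.7 0 0.3 7.2 -0.4 -0.2;-3.2 -13 0 0.3 7.6 -0.4 -0.2"}}

```text
time_s: 17.9
ee_pos: [0.5375, 0.1093, 0.1148]
eef_rot: [-2.021, 0.278, 2.315]
force: [-0.4, 1.2, 0.8]
grip_width: 0.0376
```

Emit:
{"api": "send_rows", "payload": {"series": "0 -0.2 0 0 0 0 -0.2;0 -0.2 0 0 0 0 -0.2;0 -0.2 0 0 0 0 -0.2;0 -0.2 0 0 0 0 -0.2;0 -0.2 0 0 0 0 -0.2;0 -0.2 0 0 0 0 -0.2;0 -0.2 0 0 0 0 -0.2;0 -0.2 0 0 0 0 -0.2;0 -0.2 0 0 0 0 -0.2;0 -0.2 0 0 0 0 -0.2"}}

```text
time_s: 18.73
ee_pos: [0.5373, 0.1094, 0.1152]
eef_rot: [-2.017, 0.282, 2.326]
force: [0.2, -0.4, -0.7]
grip_width: 0.0378
```

Run:
```python
from knob import *
st(); rowg(k+.10*ax,knobR(.6)); print(cur()[2]['qpos'])
p,R,o=cur(); im=camera('wrist'); np.savez('w4.npz',p=p,q=R.as_quat()); bgr=im[:,:,::-1].copy()
cv2.imwrite('pics/w4raw.png',bgr)
car=[*P(rail,[[0,-45,0]])[0][:2],.231,.038]
best(bgr,(p,R),car,(200,100,460,420),np.arange(.2,1,.05))
for s in wing(.6)[:1]:
    cv2.polylines(bgr,[cv2.convexHull(np.round(wproj(P(car,s),(p,R))).astype(np.int32))],1,(0,0,255),1)
cv2.circle(bgr,tuple(np.round(wproj(P(car,[[-68,0,43]]),(p,R))[0]).astype(int).tolist()),2,(0,255,0),-1)
s=camera('side')[130:290,210:390][:,:,::-1]
cv2.imwrite('pics/w4.png',np.hstack([cv2.resize(bgr[60:420,130:490],(450,450)),cv2.resize(s,(350,311),interpolation=cv2.INTER_CUBIC).repeat(1,0) if 0 else cv2.copyMakeBorder(cv2.resize(s,(350,311),interpolation=cv2.INTER_CUBIC),0,139,0,0,cv2.BORDER_CONSTANT)]))
```

```text
t 18.7333 grasp [0.5082 0.1026 0.1672] rpy [-2.017   0.2823  2.3264] F [ 0.2 -0.4 -0.7] M [ 0.01  0.26 -0.04] w 0.0378
turn [-0.02 -0.12 -0.01] shift [ 0.01 -0.05 -0.02]
[ 0.09681664  0.06080897  2.03766227  0.13040924  0.52768616 -2.38945182]
[(np.float64(0.119), np.float64(0.65)), (np.float64(0.119), np.float64(0.6)), (np.float64(0.117), np.float64(0.7)), (np.float64(0.115), np.float64(0.55)), (np.float64(0.113), np.float64(0.75))] 6913
```

View pics/w4.png

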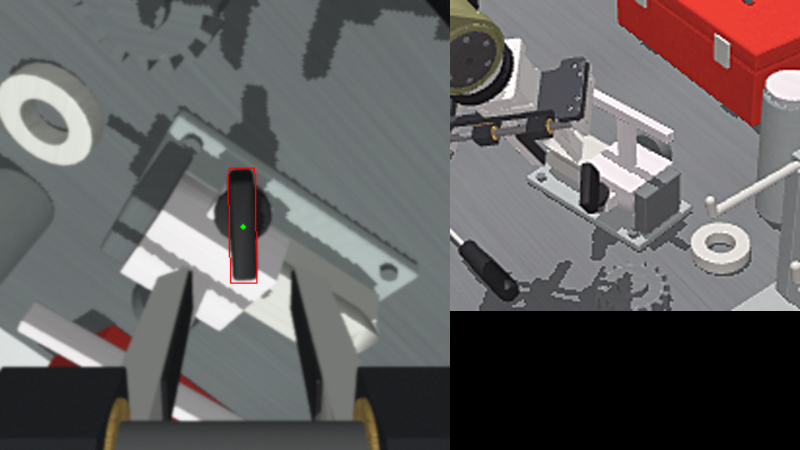

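Emit:
{"api": "send_rows", "payload": {"series": "0 0 0 0 1 0 -0.4;0 0 0 0 2.5 0 -0.4;0 0 0 0 4 0 -0.4;0 0 0 0 5.5 0 -0.4;0 0 0 0 7 0 -0.4;0 0 0 0 8 0 -0.4;0 0 0 0 8.6 0 -0.4;0 0 0 0 9.1 0 -0.4;0 0 0 0 9.4 0 -0.4;0 0 0 0 9.5 0 -0.4", "newtons": 25}}

```text
time_s: 19.67
ee_pos: [0.5836, 0.1201, 0.0328]
eef_rot: [-2.017, 0.282, 2.327]
force: [-0.6, 0.1, -0.0]
grip_width: 0.0283
```

```bash
python3 -c "
from h import *
st(); rowg(k+.004*ax,knobR(.6))"
```

```text
t 19.6667 grasp [0.5544 0.1134 0.0848] rpy [-2.017   0.2823  2.3266] F [-0.6  0.1 -0. ] M [0.05 0.23 0.01] w 0.0283
turn [-0.02 -0.12 -0.01] shift [ 0.02  0.04 -0.03]
```

Emit:
{"api": "send_rows", "payload": {"series": "0 0 0 0 0 0 -1;0 0 0 0 0 0 -1;0 0 0 0 0 0 -1;0 0 0 0 0 0 -1;0 0 0 0 0 0 -1;0 0 0 0 0 0 -1;0 0 0 0 0 0 -1;0 0 0 0 0 0 -1;0 0 0 0 0 0 -1;0 0 0 0 0 0 -1", "newtons": 25}}

```text
time_s: 20.5
ee_pos: [0.5832, 0.1204, 0.0331]
eef_rot: [-2.017, 0.282, 2.327]
force: [-5.8, 3.2, 3.8]
grip_width: 0.0139
```

```bash
python3 -c "
from h import *
st();p,R,o=cur()
print('bias 1.5mm to stop, tool axes cm',R.inv().apply(Ro.from_euler('z',.231).apply([0,-.15,0])).round(2)); print(R.inv().apply(k-p).round(4))"
```

```text
t 20.5 grasp [0.5541 0.1136 0.0851] rpy [-2.0169  0.2821  2.3271] F [-5.8  3.2  3.8] M [0.68 0.8  0.49] w 0.0139
bias 1.5mm to stop, tool axes cm [-0.12  0.    0.08]
[-0.0002 -0.0552 -0.0001]
```

Emit:
{"api": "send_rows", "payload": {"series": "0 0 0 -0.12 0 0.08 -1;0 0.9 0 -0.12 0 0.08 -1;0 1.8 0 -0.12 0 0.08 -1;0 2.7 0 -0.12 0 0.08 -1;0 3.6 0 -0.12 0 0.08 -1;0 4.5 0 -0.12 0 0.08 -1;0 5.4 0 -0.12 0 0.08 -1;0 6.3 0 -0.12 0 0.08 -1;0 7.2 0 -0.12 0 0.08 -1;0 8 0 -0.12 0 0.08 -1", "newtons": 40}}

```text
time_s: 21.33
ee_pos: [0.5831, 0.1199, 0.033]
eef_rot: [-2.09, -0.056, 1.705]
force: [-8.7, 11.3, 6.1]
grip_width: 0.0137
```

```bash
python3 -c "
from h import *
st();p,R,o=cur()
print('moment about tool y',R.inv().apply(o['moment']).round(2),o['qpos'])"
```

```text
t 21.3333 grasp [0.554  0.113  0.0851] rpy [-2.0902 -0.0559  1.7049] F [-8.7 11.3  6.1] M [2.22 1.18 1.38] w 0.0137
moment about tool y [ 0.95  0.01 -2.71] [ 0.10950982  0.30546355  1.97884963  0.18107039  0.3436042  -1.7351093 ]
```

Emit:
{"api": "send_rows", "payload": {"series": "0 0.8 0 0 0 0 -1;0 1.6 0 0 0 0 -1;0 2.4 0 0 0 0 -1;0 3.2 0 0 0 0 -1;0 4 0 0 0 0 -1;0 4.8 0 0 0 0 -1;0 5.6 0 0 0 0 -1;0 6.2 0 0 0 0 -1;0 6.6 0 0 0 0 -1;0 7 0 0 0 0 -1", "newtons": 40}}

```text
time_s: 22.17
ee_pos: [0.5831, 0.1198, 0.033]
eef_rot: [-1.979, -0.335, 1.151]
force: [-8.6, 11.0, 6.5]
grip_width: 0.0139
```

```bash
python3 -c "
from h import *
st();p,R,o=cur()
print('moment about tool y',R.inv().apply(o['moment']).round(2),'spin phi',(knobR(.6).inv()*R).as_rotvec().round(3),o['qpos'])"
```

```text
t 22.1667 grasp [0.554  0.1129 0.085 ] rpy [-1.9788 -0.3353  1.1513] F [-8.6 11.   6.5] M [1.9  1.14 1.3 ] w 0.0139
moment about tool y [ 2.14 -0.07 -1.42] spin phi [ 0.002  1.321 -0.   ] [ 0.10935202  0.30550451  1.97881151  0.18090749  0.34359287 -1.12639146]
```

Emit:
{"api": "send_rows", "payload": {"series": "0 0.3 0 0 0 0 -1;0 0.6 0 0 0 0 -1;0 0.9 0 0 0 0 -1;0 1.2 0 0 0 0 -1;0 1.5 0 0 0 0 -1;0 1.8 0 0 0 0 -1;0 2 0 0 0 0 -1;0 2 0 0 0 0 -1;0 2 0 0 0 0 -1;0 2 0 0 0 0 -1", "newtons": 40}}

```text
time_s: 23.0
ee_pos: [0.5835, 0.1201, 0.0333]
eef_rot: [-1.918, -0.399, 0.982]
force: [-5.3, 14.6, 3.6]
grip_width: 0.0147
```

```bash
python3 -c "
from h import *
st();p,R,o=cur()
print('moment about tool y',R.inv().apply(o['moment']).round(2),'spin phi',(knobR(.6).inv()*R).as_rotvec().round(3),o['qpos'][5],o['tau'].round(2))"
```

```text
t 23.0 grasp [0.5543 0.1132 0.0853] rpy [-1.9183 -0.399   0.9815] F [-5.3 14.6  3.6] M [2.   0.65 2.42] w 0.0147
moment about tool y [ 2.46 -1.05 -1.77] spin phi [1.000e-03 1.491e+00 0.000e+00] -0.9546070149181453 [ -9.61 -43.56 -27.53  -0.26  -2.27   1.02]
```

Emit:
{"api": "send_rows", "payload": {"series": "0 0 0 0.1 0 0 -0.5;0 0 0 0.1 0 0 -0.5;0 0 0 0.1 0 0 -0.5;0 0 0 0.1 0 0 -0.5;0 0 0 0.1 -0.5 0 -0.5;0 0 0 0.1 -1.5 0 -0.5;0 0 0 0.1 -3 0 -0.5;0 0 0 0.1 -5 0 -0.5;0 0 0 0.1 -8 0 -0.5;0 0 0 0.1 -11 0 -0.5"}}

```text
time_s: 23.83
ee_pos: [0.5297, 0.1066, 0.1291]
eef_rot: [-1.917, -0.398, 0.978]
force: [0.3, -0.4, 0.8]
grip_width: 0.0237
```

Emit:
{"api": "send_rows", "payload": {"series": "0 0 0 0 -2 0 -0.5;0 0 0 0 -3 0 -0.5;0 0 0 0 -4 0 -0.5;0 0 0 0 -4 0 -0.5;0 0 0 0 -4 0 -0.5;0 0 0 0 -4 0 -0.5;0 0 0 0 -4 0 -0.5;0 0 0 0 -4 0 -0.5;0 0 0 0 -4 0 -0.5;0 0 0 0 -4 0 -0.5"}}

```text
time_s: 24.67
ee_pos: [0.5114, 0.1025, 0.1628]
eef_rot: [-1.918, -0.399, 0.978]
force: [0.4, 0.2, 0.4]
grip_width: 0.0235
```

Run:
```python
from knob import *
st()
p,R,o=cur(); im=camera('wrist'); bgr=im[:,:,::-1].copy()
car=[*P(rail,[[0,-45,0]])[0][:2],.231,.038]
for ph,c in ((-.75,(0,255,255)),(-.9,(0,0,255))):
    cv2.polylines(bgr,[cv2.convexHull(np.round(wproj(P(car,wing(ph)[0]),(p,R))).astype(np.int32))],1,c,1)
s=camera('side')[130:330,210:410][:,:,::-1]
cv2.imwrite('pics/w5.png',np.hstack([cv2.resize(bgr[60:420,130:490],(400,400)),cv2.resize(s,(400,400),interpolation=cv2.INTER_CUBIC)]))
```

```text
t 24.6667 grasp [0.4822 0.0957 0.2148] rpy [-1.9176 -0.3986  0.9783] F [0.4 0.2 0.4] M [-0.09  0.22 -0.02] w 0.0235
```

View pics/w5.png

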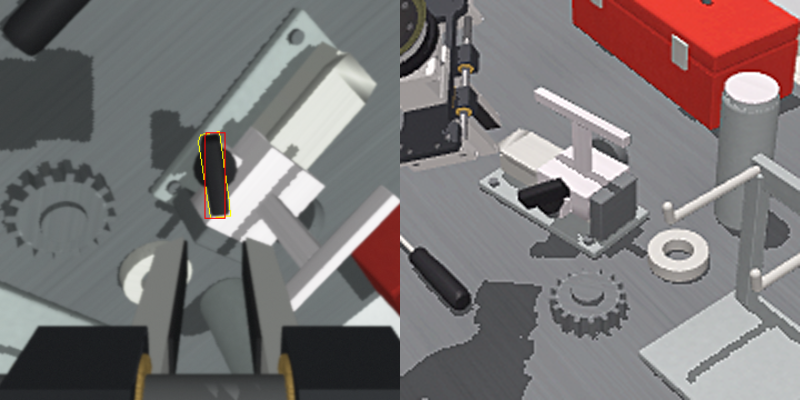

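```bash
python3 -c "
from station import *
print(hand_in())"
```

```text
the job is handed in; nothing more can be done
None
```

The carriage is on the rail, pushed against the end stop and clamped. I let go of it and handed the job in at about 25 s. `hand_in` gave no verdict.

**What I did:** I lifted the carriage by its T handle off the rack and carried it over the other things. I slid it on from the rail's open end with no measurable contact. It met the stop at y ≈ -45 mm in the rail frame (about 12 N), and I lowered it until it sat on the rail. I turned the knob clockwise until the wrist moment reached about 1 N m, then opened the jaws and backed off.

**Last checks:**
- **Knob:** the last wrist picture has the wing at about -0.75 rad, turned about 1.35 rad from its start at about +0.6. The tool itself turned 1.49 rad, so the wing slipped slightly in the pads once it reached the stop. The joint angle can't be read directly, so tightness rests on the moment and the picture.
- **Carriage:** the wing outline, predicted with the carriage at its home position, matched the last picture. The side view showed the carriage against the stop block.
- **Gripper:** the wrist force was near 0 and the fingers were clear of everything.
- **Bystanders:** those in view stood undisturbed. The hammer, wrench and piston were not in the last pictures, and I did not move near them.

**What disagreed or failed:**
- **Finger length:** the reported TCP lies about 41 mm beyond the real finger tips, although the interface says it is at their end. All three cameras showed this. My first grasp closed on air above the crossbar, without contact. I then used a grasp point 60 mm behind the reported TCP, and everything fitted.
- **Base plate:** the rail's base plate seems to be about 10 mm off-centre towards the stop, so I located the rail from its top edges.
- **Pictures:** I viewed 11, one over the budget.

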